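# Unstack the colour blocks into their trays

## Robot

A 6-joint arm with a two-finger parallel gripper is mounted at the origin on a cart in front of the work surface, level with it; the furniture and walls round the work are solid. World frame = base frame: x ahead of the robot, y to its left, z up, the work surface at z = 0. Lengths are in m, angles in degrees, forces in N, time in s.
With the tool pointing down it reaches from about 0.3 to 1 m from the base axis. Payload 5.1 kg.
Tool frame: the origin (TCP) lies on the mounting face of the last link; the fingertips stand 190 mm ahead of it and the grasp point (between the pads) lies bot.grip_point_offset ahead of it (bot.grip_point_offset is the distance from the TCP to the grasp point, in m); z points along the fingers, y is the line along which they close (so a half turn about z gives the same grasp; the last joint's range is limited). The gripper opens to 95 mm and grips with 3 to 60 N. Pads are 20 mm wide; open, the fingers measure 119 mm over their backs; the gripper's body (75 mm by 180 mm) begins 59 mm behind the grasp point.
Start: joints at [60.527, 7.093, 94.555, -0, 78.352, -4.733], TCP at [0.272, 0.59, 0.405] pointing down, gripper open.
Joint ranges: [-149.61, 149.61], [-58.7, 133.49], [1.44, 155.28], [-77.14, 257.14], [18.33, 153.61], [-166.67, 166.67]. Speed limits (degrees/s): [147.25, 147.25, 180, 180, 180, 180].

## Interface

Orientations are given as [roll, pitch, yaw] about the fixed x, y, z axes, in that order (R = Rz(yaw) Ry(pitch) Rx(roll)).
In Python, from rig import bot gives the robot as it stands.
- The arm moves only by the tool arm_command, never from a script. Its argument "series" is a list that holds one entry, the list of rows, each a list of 5 numbers: the closure, from -1 (fully open) to 1 (shut), then the shift along the world's x, y, z in mm, then the turn about the world's z in degrees. In form: [[[gripper, tx, ty, tz, yaw], ...]]. A call has 1 to 10 rows; each row shifts and turns the commanded pose from where the row before left it; what a row does not reach is not made up. A row lasts 1/12 s, in which the tool goes at most 41.7 mm and 7.16 degrees, less where a joint would pass 70% of its speed; a pose out of reach is approached as far as the arm can. A call is refused whole if a number of a shift passes 41.7 or a number of a turn 7.16, either way. A call with a gripper value outside its range is refused whole. The fingers move at their own pace and stop on an object; "force" is the grip in N (left out, the last holds). Time passes only in rows, so rows that do not move let the fingers close. It gives the time, the measured TCP pose, the force, the opening and the grip force at its end, in the units of the state.
- bot.sense(): the state, without advancing time (a new reading comes with each control period).
- bot.camera(name): name is "scene" or "top" or "wrist"; returns a dict with "frame" (400x640x3 uint8, blue, green, red), "K" (3x3 intrinsics, pixels), "R" (3x3) and "t" (3): a world point X has camera coordinates R X + t; the wrist camera has in their place "T_tool_cam" (4x4, takes a point from camera to tool coordinates, whose origin is the TCP and whose axes are the flange's). Camera axes: x right, y down, z forward; pixel columns grow to the right and rows downward; lengths in m; the calibration is good to about 2 mm. A picture is of the moment at which its call begins: read the wrist's pose just before it. There is no depth.
- bot.finish_job(): hands the job in; it is judged then, once.
The state is a dict: "time_s": time; "q": joint angles; "joint_velocities": joint speeds; "joint_torque": joint torques, N m; "eef_pos": TCP position; "eef_rot": TCP orientation; "wrist_force": force on the tool from outside, world axes, zero at the start; "wrist_torque": the same for the moment, N m; "grip_width": opening from 0.0 (shut) to 1.0 (fully open); "grasp_force": force on a finger pad.
Only numpy, scipy, OpenCV 4.12 (cv2) and the standard library are available. Lean on these libraries where they do the work, as an engineer would, in place of code of your own. Each camera call takes 0.05 s, during which the arm holds its last target. There are 200 camera calls.

## Task

The four printing blocks of a colour print have been left piled up. Take the pile apart from the top down, one block at a time, leaving the rest of the pile standing where it is, and lay each block flat and face up inside the tray with the rim of its own colour, centred, with its long side along the tray's long side. Do not shift the white mixing cup.

Things in the scene. Friction and masses are not known exactly. Their poses are not given: they have to be found in the camera images.
- block_yellow: yellow printing block: 24 mm along its x, 34 mm along its y (long side), 24 mm high along z. Pale wood, its top layer, border and carved sprig yellow on a grey ground. Origin at the centre of its underside, z up. At the start it lies on the red block; grasp it across its 24 mm sides, fingertips more than 5 mm above its underside. Loose, under 0.2 kg.
- block_red: red printing block: 38 mm along its x, 54 mm along its y (long side), 24 mm high along z. Pale wood, its top layer, border and carved sprig red on a grey ground. Origin at the centre of its underside, z up. At the start it lies on the blue block; grasp it across its 38 mm sides, fingertips more than 5 mm above its underside. Loose, under 0.2 kg.
- block_blue: blue printing block: 52 mm along its x, 76 mm along its y (long side), 24 mm high along z. Pale wood, its top layer, border and carved sprig blue on a grey ground. Origin at the centre of its underside, z up. At the start it lies on the black block; grasp it across its 52 mm sides, fingertips more than 5 mm above its underside. Loose, under 0.2 kg.
- block_black: black printing block: 66 mm along its x, 100 mm along its y (long side), 24 mm high along z. Pale wood, its top layer, border and carved sprig black on a grey ground. Origin at the centre of its underside, z up. At the start it is the bottom of the stack and stands on the desk; grasp it across its 66 mm sides, fingertips more than 5 mm above its underside. Loose, under 0.2 kg.
- tray_yellow: yellow tray: shallow tray with a white floor and a 7 mm wide yellow rim, fixed to the desk; outside 56 x 66 mm (x, y), inside 42 x 52 mm, so there are 9 mm free on each side of the yellow block. Long side along its y, z up. Origin at the centre of its underside; its inner floor is 3 mm and its rim 8 mm above the desk.
- tray_red: red tray: shallow tray with a white floor and a 7 mm wide red rim, fixed to the desk; outside 70 x 86 mm (x, y), inside 56 x 72 mm, so there are 9 mm free on each side of the red block. Long side along its y, z up. Origin at the centre of its underside; its inner floor is 3 mm and its rim 8 mm above the desk.
- tray_blue: blue tray: shallow tray with a white floor and a 7 mm wide blue rim, fixed to the desk; outside 84 x 108 mm (x, y), inside 70 x 94 mm, so there are 9 mm free on each side of the blue block. Long side along its y, z up. Origin at the centre of its underside; its inner floor is 3 mm and its rim 8 mm above the desk.
- tray_black: black tray: shallow tray with a white floor and a 7 mm wide black rim, fixed to the desk; outside 98 x 132 mm (x, y), inside 84 x 118 mm, so there are 9 mm free on each side of the black block. Long side along its y, z up. Origin at the centre of its underside; its inner floor is 3 mm and its rim 8 mm above the desk.
- mixing_cup: small white mixing cup, 44 mm across and 32 mm high, dark inside, standing open among the trays, light and loose; a bystander. Origin at the centre of its underside.
Things that resemble listed ones, but are neither listed nor needed, are in the scene too. Leave any green look-alike of the block_yellow alone.

How it is judged:
By the outcome, as a careful person would: the job done as asked, in the order asked, and still so for the second after the job is handed in, with the robot touching nothing.
It also fails if it takes over 120 s, if anything falls off the work surface, if the arm or the gripper's body presses on something with over 40 N, if the wrist force passes 120 N, or if a joint passes its speed limit or range.

## Working session

There is one attempt and no reset: what is moved stays moved. The work goes in short steps, Python scripts to look and compute and a tool call to move; the robot and the scene stay as the last step left them, time stands still between calls to the robot, and variables do not carry over. Pictures are saved under pics/ and viewed, at most 16 in all, crops included, and the job is handed in when it is done.

Besides the shell and the picture viewer there is one more tool, called by a JSON object that holds its "fn" and its "kwargs". arm_command: Moves the arm, as the interface text tells. Its arguments: {"type":"object","properties":{"series":{"type":"array"},"force":{"type":"number"}},"required":["series"]}

```bash
ls; mkdir -p pics
python3 - <<'E'
from rig import bot
import cv2,numpy as np
print(bot.sense(), bot.grip_point_offset)
for n in ("top","scene"):
    c=bot.camera(n); cv2.imwrite(f"pics/{n}0.png",c["frame"])
    print(n,c["K"].tolist(),np.round(c["R"],4).tolist(),np.round(c["t"],4).tolist())
c=bot.camera("wrist"); print(c["T_tool_cam"],c["K"])
cv2.imwrite("pics/w0.png",c["frame"])
E
```

```text
pics
{'time_s': 0.0, 'q': array([ 6.05267927e+01,  7.13326035e+00,  9.46327380e+01, -1.95558281e-04,
        7.83527574e+01, -4.73339506e+00]), 'joint_velocities': array([ 0.09859966,  0.03374859, -0.00347492,  0.00342311,  0.06675696,
        0.05723697]), 'joint_torque': array([-5.83544061e-04, -4.17603528e+01, -3.59935963e+01,  7.74426595e-02,
        4.90873761e-02, -1.76987528e-04]), 'eef_pos': array([0.2719364 , 0.59010956, 0.40350318]), 'eef_rot': array([-1.79881633e+02, -9.60884654e-03,  1.55260217e+02]), 'wrist_force': array([-0.78748978,  0.38202284,  0.72086265]), 'wrist_torque': array([ 0.02387613, -0.00044524, -0.01180038]), 'grasp_force': 0.0, 'grip_width': 1.0011286639029588} 0.1713
top [[364.9966631056066, 0.0, 314.39820683743966], [0.0, 364.9966631056066, 197.1078604840202], [0.0, 0.0, 1.0]] [[-0.0151, -0.9992, -0.0374], [-0.9905, 0.02, -0.1359], [0.1366, 0.035, -0.99]] [0.1037, 0.5192, 0.8877]
scene [[440.0019818168802, 0.0, 314.9023959067585], [0.0, 440.0019818168802, 202.89745576737462], [0.0, 0.0, 1.0]] [[0.6439, -0.7651, -0.0055], [-0.5467, -0.455, -0.7029], [0.5353, 0.4556, -0.7113]] [-0.2847, 0.3687, 1.1353]
[[-4.64726938e-04 -9.63820764e-01 -2.66550781e-01  7.61471818e-02]
 [ 9.99999621e-01 -6.44298597e-04  5.86235776e-04 -4.41341328e-04]
 [-7.36764507e-04 -2.66550408e-01  9.63820698e-01  2.05875417e-02]
 [ 0.00000000e+00  0.00000000e+00  0.00000000e+00  1.00000000e+00]] [[293.04253449   0.         321.60468075]
 [  0.         293.04253449 200.37684511]
 [  0.           0.           1.        ]]
```

View pics/top0.png

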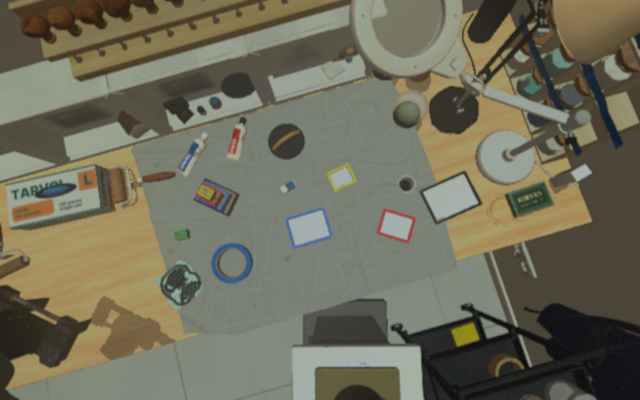

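View pics/scene0.png

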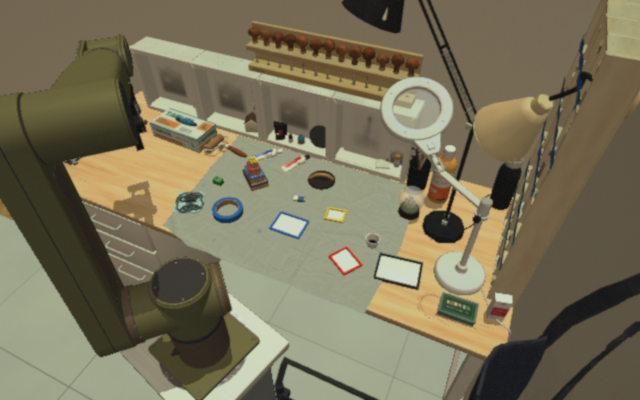

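The top view shows the pile at (217,197), the yellow tray at (341,178), blue at (309,228), red at (396,226), black at (450,197), the cup at (407,184) and the green look-alike at (181,234). The scene view agrees and shows the lamp beside the black tray.

```bash
cat > h.py <<'E'
from rig import bot
import cv2,numpy as np
from scipy.spatial.transform import Rotation as Ro
def cam(n):
    s=bot.sense(); c=bot.camera(n)
    if n=="wrist":
        T=np.eye(4);T[:3,:3]=Ro.from_euler("xyz",s["eef_rot"],degrees=True).as_matrix();T[:3,3]=s["eef_pos"]
        M=np.linalg.inv(T@c["T_tool_cam"]); c["R"]=M[:3,:3];c["t"]=M[:3,3]
    return c
def back(c,uv,z):
    uv=np.atleast_2d(np.array(uv,float))
    d=np.c_[uv,np.ones(len(uv))]@np.linalg.inv(c["K"]).T@c["R"]
    o=-c["R"].T@c["t"]
    return o+d*((z-o[2])/d[:,2])[:,None]
def proj(c,X):
    p=(np.atleast_2d(X)@c["R"].T+c["t"])@c["K"].T
    return p[:,:2]/p[:,2:]
def mask(img,col):
    h,s,v=[a.astype(int) for a in cv2.split(cv2.cvtColor(img,cv2.COLOR_BGR2HSV))]
    m={"yellow":(abs(h-27)<8)&(s>110)&(v>90),"red":((h<8)|(h>172))&(s>120)&(v>80),
       "blue":(abs(h-110)<12)&(s>110)&(v>60),"black":(v<60)}[col]
    return m.astype(np.uint8)
def rect(c,col,box,z):
    """min-area rect (world, mm/deg) of the colour region inside pixel box x0,y0,x1,y1; yaw = direction of long side"""
    x0,y0,x1,y1=box
    m=mask(c["frame"],col); k=np.zeros_like(m);k[y0:y1,x0:x1]=m[y0:y1,x0:x1]
    n,l,st,_=cv2.connectedComponentsWithStats(k,connectivity=8)
    k=(l==1+np.argmax(st[1:,4])).astype(np.uint8)
    v,u=np.nonzero(k)
    X=back(c,np.c_[u,v],z)[:,:2]*1000
    (cx,cy),(w,h),a=cv2.minAreaRect(X.astype(np.float32))
    if w>h: a-=90; w,h=h,w
    a=(a+90+90)%180-90
    return np.round([cx,cy,w,h,a,len(u)],1)
E
python3 - <<'E'
from h import *
c=cam("top")
for col,b in dict(yellow=(322,160,360,195),blue=(283,203,335,252),red=(375,205,418,245),black=(418,168,484,225)).items():
    print(col,rect(c,col,b,.008))
print("pile", back(c,[(217,197)],.08),"cup",back(c,[(407,184)],.032))
f=c["frame"]
big=cv2.resize(f[170:250,160:260],(800,640)[:2],interpolation=cv2.INTER_CUBIC)[:600]
cv2.imwrite("pics/pile.png",cv2.resize(big,(640,480)))
s=cam("scene")["frame"][60:260,170:470]; cv2.imwrite("pics/sc.png",cv2.resize(s,(800,533),interpolation=cv2.INTER_CUBIC))
E
```

```text
yellow [576.3  25.1  54.4  64.8 -65.6 166. ]
blue [446.4 112.5  80.8 105.8 -74.3 211. ]
red [ 448.1 -113.5   67.9   85.    72.   208. ]
black [ 524.3 -319.6    6.1   51.7   16.9   22. ]
pile [[0.52010286 0.33098748 0.08      ]] cup [[ 0.55047269 -0.14086635  0.032     ]]
```

View pics/sc.png

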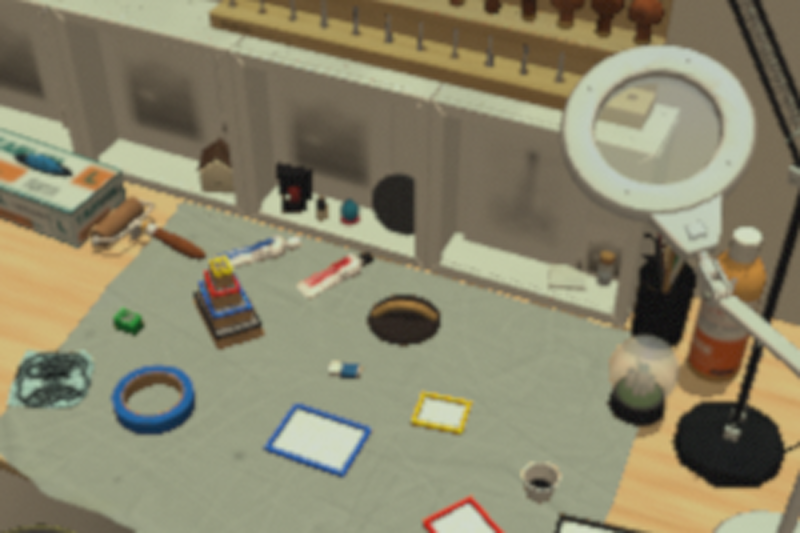

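View pics/w0.png

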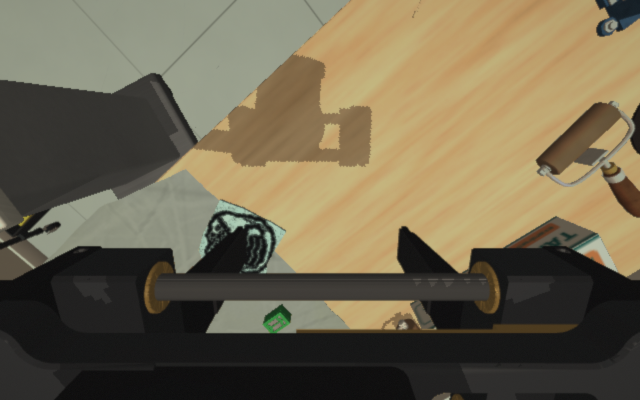

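The wrist view shows desk below the start pose and only the green look-alike at (278,318). The scene crop shows the pile with its blocks turned slightly against each other. I'll move the wrist camera over the pile.

{"fn": "arm_command", "kwargs": {"series": [[[-1,30,-28,0,0],[-1,30,-28,0,0],[-1,30,-28,0,0],[-1,30,-28,0,0],[-1,30,-28,0,0],[-1,30,-28,0,0],[-1,30,-28,0,0],[-1,30,-28,0,0],[-1,30,-28,0,0],[-1,30,-28,0,0]]]}}

```text
time_s: 1.08
eef_pos: [0.5732, 0.3086, 0.4047]
eef_rot: [180.0, -0.0, 155.3]
wrist_force: [0.4, 0.6, 0.4]
grip_width: 0.999
grasp_force: 0.0
```

```bash
cat >> h.py <<'E'
def st():
    s=bot.sense();print(s["time_s"].__round__(2),np.round(s["eef_pos"]*1000,1),np.round(s["eef_rot"],1),"q6",round(s["q"][5],1),"F",np.round(s["wrist_force"],1),"grip",round(s["grip_width"],3),round(s["grasp_force"],1))
E
python3 - <<'E'
from h import *
st()
c=cam("wrist");cv2.imwrite("pics/w1.png",c["frame"]);np.savez("w1.npz",**c)
E
```

```text
1.08 [573.2 308.6 404.7] [180.   -0.  155.3] q6 -41.7 F [0.4 0.6 0.4] grip 0.999 0.0
```

View pics/w1.png

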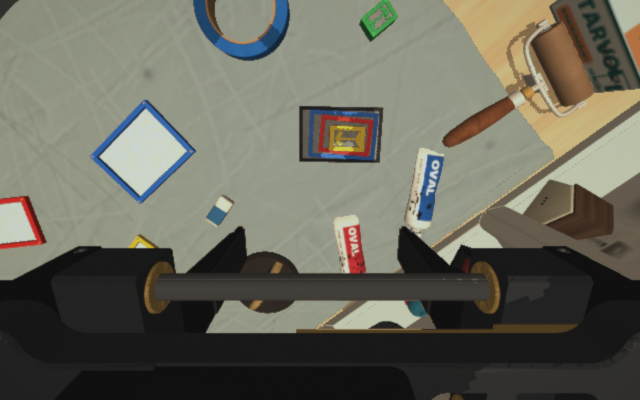

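The pile is at (340,135): black outermost, then blue, red and yellow at (347,139). Its long side runs along the image x axis.

Run:
```python
from h import *
c=dict(np.load("w1.npz"))
b=(285,95,395,175)
for col,z in (("yellow",.096),("red",.072),("blue",.048),("black",.024)): print(col,rect(c,col,b,z))
print("blue tray",rect(c,"blue",(85,95,200,210),.008))
f=c["frame"][90:180,280:400]
cv2.imwrite("pics/pz.png",cv2.resize(f,(800,600),interpolation=cv2.INTER_CUBIC))
```

```text
yellow [529.9 355.   24.3  34.1  61.9 658. ]
red [529.  355.7  37.8  53.7  59.1 650. ]
blue [529.  354.3  52.3  74.8  61.9 767. ]
black [529.5 353.   63.2  96.1  64.1 631. ]
blue tray [ 446.   115.2   83.2  107.7  -74.3 1509. ]
```

View pics/pz.png

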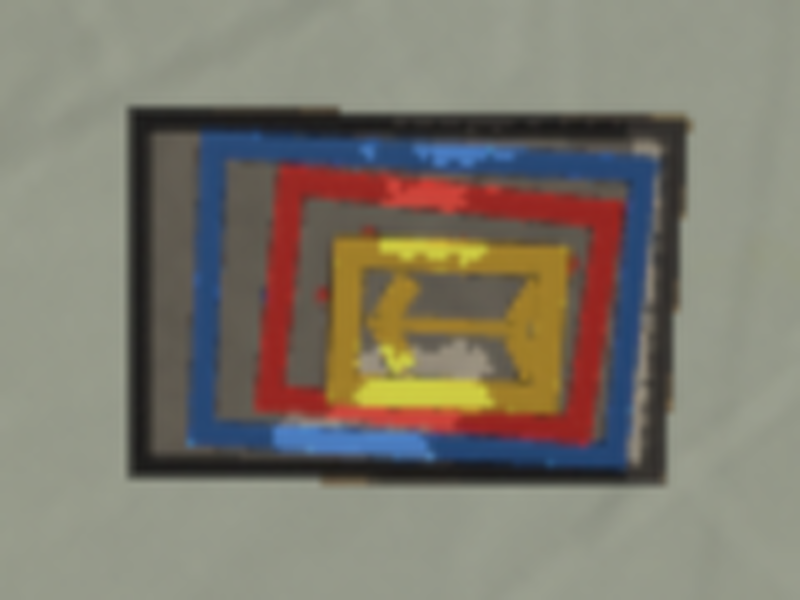

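The blocks are crisply measured: centres near (529,355), with long-side yaws of about 62, 59, 62 and 64 degrees. I'll turn the tool to psi 62 with the pile still in view and re-measure, which checks the wrist calibration.

{"fn": "arm_command", "kwargs": {"series": [[[-1,-5,-1,0,-7],[-1,-5,-1,0,-7],[-1,-5,-1,0,-7],[-1,-5,-1,0,-7],[-1,-5,-1,0,-7],[-1,-5,-1,0,-7],[-1,-5,-1,0,-7],[-1,-5,-1,0,-7],[-1,-5,0,0,-7],[-1,-5,0,0,-7]]]}}

```text
time_s: 1.97
eef_pos: [0.5216, 0.3024, 0.4046]
eef_rot: [-180.0, 0.0, 84.9]
wrist_force: [-1.4, -0.2, 0.5]
grip_width: 0.999
grasp_force: 0.0
```

{"fn": "arm_command", "kwargs": {"series": [[[-1,-5,0,0,-7],[-1,-5,0,0,-7],[-1,-5,0,0,-7],[-1,-5,0,0,-2.3],[-1,0,0,0,0],[-1,0,0,0,0]]]}}

```text
time_s: 2.47
eef_pos: [0.5018, 0.3025, 0.4047]
eef_rot: [180.0, -0.0, 62.1]
wrist_force: [0.7, -0.2, -0.7]
grip_width: 0.999
grasp_force: 0.0
```

Run:
```python
from h import *
st()
c=cam("wrist");np.savez("w2.npz",**c);cv2.imwrite("pics/w2.png",c["frame"])
(u,v),=proj(c,[.53,.355,.06]).astype(int);print(u,v)
b=(u-60,max(v-60,0),u+60,v+60)
for col,z in (("yellow",.096),("red",.072),("blue",.048),("black",.024)): print(col,rect(c,col,b,z))
```

```text
2.47 [501.8 302.5 404.7] [180.   -0.   62.1] q6 53.8 F [ 0.7 -0.2 -0.7] grip 0.999 0.0
322 133
yellow [530.4 355.2  23.7  34.   61.5 664. ]
red [529.  355.9  37.8  53.7  59.4 673. ]
blue [528.9 354.9  52.2  74.5  61.8 785. ]
black [526.  384.8  46.8  92.   20.9 194. ]
```

{"fn": "arm_command", "kwargs": {"series": [[[-1,14,26,-20,0],[-1,14.3,26.6,-20,0],[-1,0,0,-30,0],[-1,0,0,-30,0],[-1,0,0,-24,0],[-1,0,0,-9.7,0],[-1,0,0,0,0],[-1,0,0,0,0]]]}}

```text
time_s: 3.18
eef_pos: [0.5307, 0.355, 0.2714]
eef_rot: [180.0, -0.0, 62.0]
wrist_force: [0.5, 0.1, 0.9]
grip_width: 0.998
grasp_force: 0.0
```

{"fn": "arm_command", "kwargs": {"series": [[[0.3,0,0,0,0],[0.8,0,0,0,0],[1,0,0,0,0],[1,0,0,0,0],[1,0,0,0,0],[1,0,0,0,0],[1,0,0,0,0],[1,0,0,0,0]]], "force": 15}}

```text
time_s: 3.85
eef_pos: [0.5303, 0.3549, 0.2711]
eef_rot: [-180.0, 0.0, 62.0]
wrist_force: [-0.2, -0.8, -0.8]
grip_width: 0.497
grasp_force: 0.0
```

{"fn": "arm_command", "kwargs": {"series": [[[1,0,0,0,0],[1,0,0,0,0],[1,0,0,0,0],[1,0,0,0,0],[1,0,0,0,0],[1,0,0,0,0],[1,0,0,0,0]]]}}

```text
time_s: 4.43
eef_pos: [0.5303, 0.3549, 0.271]
eef_rot: [-180.0, 0.0, 62.0]
wrist_force: [-0.2, -0.0, 0.4]
grip_width: 0.248
grasp_force: 15.0
```

{"fn": "arm_command", "kwargs": {"series": [[[1,0,0,3,0],[1,0,0,10,0],[1,0,0,20,0],[1,0,0,20,0],[1,0,0,20,0],[1,0,0,20,0],[1,0,0,10,0],[1,0,0,0,0]]]}}

```text
time_s: 5.1
eef_pos: [0.5309, 0.3553, 0.3785]
eef_rot: [179.8, -0.3, 62.0]
wrist_force: [0.5, 0.2, -0.4]
grip_width: 0.251
grasp_force: 15.0
```

Run:
```python
from h import *
st(); c=cam("top")
cv2.imwrite("pics/t1.png",cv2.resize(c["frame"][120:260,170:490],(800,350),interpolation=cv2.INTER_CUBIC))
c=cam("wrist");cv2.imwrite("pics/w3.png",c["frame"])
```

```text
5.1 [530.9 355.3 378.5] [179.8  -0.3  62. ] q6 57.0 F [ 0.5  0.2 -0.4] grip 0.251 15.0
```

View pics/w3.png

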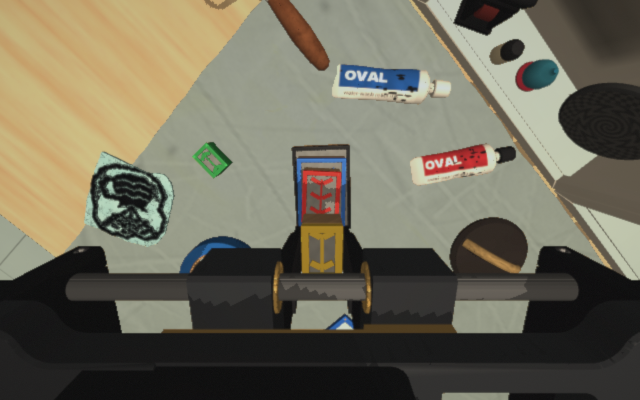

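Yellow is held at (323,250), and the rest of the pile stands undisturbed. Before crossing I'll triangulate the lamp parts and get a rough black tray pose.

Run:
```python
from h import *
ct,cs=cam("top"),cam("scene")
P=[c["K"]@np.c_[c["R"],c["t"]] for c in (ct,cs)]
a=np.float32([[407,32],[455,62],[505,155],[455,108],[407,113]]).T; b=np.float32([[418,108],[432,143],[460,272],[443,225],[408,209]]).T
X=cv2.triangulatePoints(P[0],P[1],a,b); print(np.round((X[:3]/X[3]).T,3))
f=ct["frame"].copy()
v=cv2.cvtColor(f,cv2.COLOR_BGR2HSV)[...,2]
k=np.zeros_like(v);k[170:225,418:483]=(v[170:225,418:483]<85)
n,l,s,_=cv2.connectedComponentsWithStats(k,connectivity=8);i=1+np.argmax(s[1:,4]);vv,uu=np.nonzero(l==i)
print(s[i],cv2.minAreaRect((back(ct,np.c_[uu,vv],.008)[:,:2]*1000).astype(np.float32)))
for p in [(100,0)]:pass
print("ring base",back(ct,[(470,110),(505,155)],.03))
```

```text
[[ 0.777 -0.092  0.357]
 [ 0.734 -0.181  0.307]
 [ 0.623 -0.399  0.014]
 [ 0.749 -0.276  0.022]
 [ 0.741 -0.152  0.019]]
[460 172  21  34  66] ((540.6963500976562, -308.1051330566406), (92.6214370727539, 13.948921203613281), 22.352811813354492)
ring base [[ 0.74219884 -0.31314245  0.03      ]
 [ 0.62028789 -0.39217959  0.03      ]]
```

{"fn": "arm_command", "kwargs": {"series": [[[1,0.5,-40,0,0],[1,0.5,-40,0,0],[1,0.5,-40,0,0],[1,0.5,-40,0,0],[1,0.5,-40,0,0],[1,0.5,-40,0,0],[1,0.5,-40,0,0],[1,0.5,-40,0,0],[1,0.5,-40,0,0],[1,0.5,-40,0,0]]]}}

```text
time_s: 6.13
eef_pos: [0.5346, -0.0469, 0.3723]
eef_rot: [-179.9, 0.0, 62.0]
wrist_force: [0.7, -0.1, -0.4]
grip_width: 0.255
grasp_force: 15.0
```

{"fn": "arm_command", "kwargs": {"series": [[[1,0,0,0,0],[1,0,0,0,0]]]}}

```text
time_s: 6.3
eef_pos: [0.5349, -0.0469, 0.3724]
eef_rot: [-179.8, 0.0, 61.7]
wrist_force: [0.1, 0.5, -1.0]
grip_width: 0.25
grasp_force: 15.0
```

```bash
cat >> h.py <<'E'
def tray(col,xy,r=55):
    st();c=cam("wrist");(u,v),=proj(c,[xy[0],xy[1],.008]).astype(int)
    b=(max(u-r,0),max(v-r,0),u+r,v+r);R=rect(c,col,b,.008);print(col,(u,v),b,R);return c,R
E
python3 - <<'E'
from h import *
c,_=tray("yellow",(.576,.025)); cv2.imwrite("pics/w4.png",c["frame"])
E
```

```text
6.3 [534.9 -46.9 372.4] [-179.8    0.    61.7] q6 17.5 F [ 0.1  0.5 -1. ] grip 0.25 15.0
yellow (np.int64(325), np.int64(111)) (np.int64(270), np.int64(56), np.int64(380), np.int64(166)) [ 575.6   25.5   55.5   65.7  -65.8 1204. ]
```

View pics/w4.png

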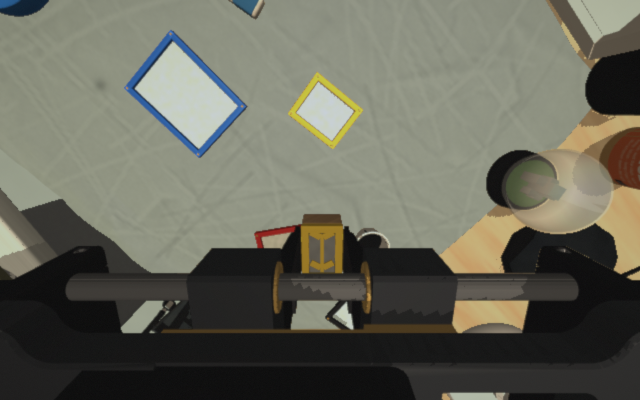

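The yellow tray is at (325,111) with the red tray and cup behind the gripper. Turning and moving above it.

{"fn": "arm_command", "kwargs": {"series": [[[1,5,9,-10,6.55],[1,5,9,-10,6.55],[1,5,9,-10,6.55],[1,5,9,-10,6.55],[1,5,9,-10,6.55],[1,5,9,-10,6.55],[1,5.3,9,-10,6.55],[1,5.3,9.3,-10,6.55],[1,0,0,0,0],[1,0,0,0,0]]]}}

```text
time_s: 7.18
eef_pos: [0.5755, 0.0289, 0.2927]
eef_rot: [-179.9, -0.1, 114.4]
wrist_force: [-0.5, -0.0, -0.3]
grip_width: 0.252
grasp_force: 15.0
```

{"fn": "arm_command", "kwargs": {"series": [[[1,0,-3.5,-25,0],[1,0,0,-25,0],[1,0,0,-20,0],[1,0,0,-10,0],[1,0,0,-5,0],[1,0,0,0,0],[1,0,0,0,0]]]}}

```text
time_s: 7.77
eef_pos: [0.5765, 0.0237, 0.2103]
eef_rot: [179.9, 0.0, 114.3]
wrist_force: [0.2, -0.6, -0.6]
grip_width: 0.247
grasp_force: 15.0
```

{"fn": "arm_command", "kwargs": {"series": [[[1,-0.8,1.5,-3,0],[1,0,0,-3.5,0],[1,0,0,0,0],[1,0,0,0,0]]]}}

```text
time_s: 8.1
eef_pos: [0.5752, 0.0253, 0.2028]
eef_rot: [180.0, 0.0, 114.4]
wrist_force: [-0.2, -0.6, -0.4]
grip_width: 0.254
grasp_force: 15.0
```

{"fn": "arm_command", "kwargs": {"series": [[[0.2,0,0,0,0],[0.2,0,0,0,0],[0.2,0,0,0,0],[0.2,0,0,0,0],[0.2,0,0,5,0],[0.2,0,0,20,0],[-0.2,0,0,30,0],[-0.3,0,0,40,0],[-0.3,0,0,40,0],[-0.3,0,0,35,0]]]}}

```text
time_s: 8.93
eef_pos: [0.575, 0.0252, 0.3756]
eef_rot: [179.9, 0.0, 114.4]
wrist_force: [1.2, -0.1, 0.0]
grip_width: 0.62
grasp_force: 0.0
```

{"fn": "arm_command", "kwargs": {"series": [[[-0.5,-5.1,36.7,0,-6.1],[-0.5,-5.1,36.7,0,-6.1],[-0.5,-5.1,36.7,0,-6.1],[-0.5,-5.1,36.7,0,-6.1],[-0.5,-5.1,36.7,0,-6.1],[-0.5,-5.1,36.7,0,-6.1],[-0.5,-5.1,36.7,0,-6.1],[-0.5,-5.1,36.7,0,-6.1],[-0.5,-5.2,37,0,-6.4],[-0.5,0,0,0,0]]]}}

```text
time_s: 9.77
eef_pos: [0.5276, 0.3607, 0.373]
eef_rot: [-179.9, -0.1, 59.3]
wrist_force: [0.1, -0.5, -0.9]
grip_width: 0.748
grasp_force: 0.0
```

Run:
```python
from h import *
st();c=cam("top")
print(rect(c,"yellow",(322,160,360,195),.027), rect(c,"red",(375,205,418,245),.008))
cv2.imwrite("pics/t2.png",cv2.resize(c["frame"][150:250,280:490],(800,380),interpolation=cv2.INTER_CUBIC))
```

```text
9.77 [527.6 360.7 373. ] [-1.799e+02 -1.000e-01  5.930e+01] q6 60.2 F [ 0.1 -0.5 -0.9] grip 0.748 0.0
[572.7  25.9  53.1  63.5 -65.6 165. ] [ 448.1 -113.5   67.9   85.    72.   207. ]
```

View pics/t2.png

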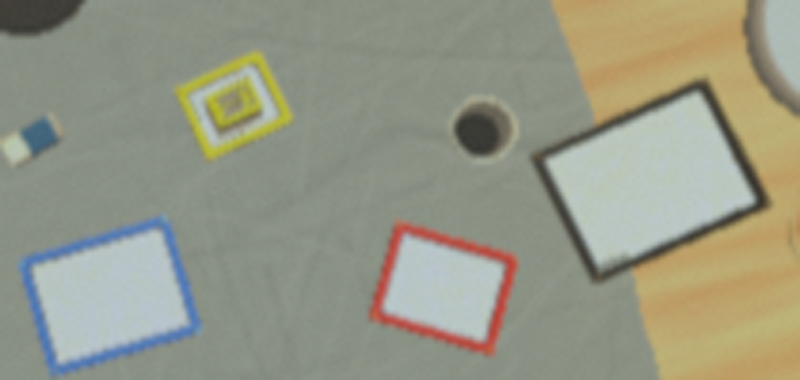

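Yellow lies centred in its tray at (235,107); the cup at (483,128) is untouched. The black tray's corners are (540,155), (702,83), (768,202) and (598,280). Next is red.

{"fn": "arm_command", "kwargs": {"series": [[[-0.5,1.4,-4.9,-20,0],[-0.5,0,0,-30,0],[-0.5,0,0,-30,0],[-0.5,0,0,-10,0],[-0.5,0,0,0,0],[-0.5,0,0,0,0]]]}}

```text
time_s: 10.32
eef_pos: [0.5309, 0.3503, 0.2829]
eef_rot: [-180.0, 0.0, 59.1]
wrist_force: [0.0, 0.4, 0.5]
grip_width: 0.744
grasp_force: 0.0
```

{"fn": "arm_command", "kwargs": {"series": [[[-0.5,-1.5,5.4,-15,0],[-0.5,0,0,-15,0],[-0.5,0,0,-6,0],[-0.5,0,0,0,0],[-0.5,0,0,0,0],[-0.5,0,0,0,0]]]}}

```text
time_s: 10.82
eef_pos: [0.5292, 0.3565, 0.2469]
eef_rot: [180.0, -0.0, 59.2]
wrist_force: [-0.0, 0.3, 0.2]
grip_width: 0.748
grasp_force: 0.0
```

{"fn": "arm_command", "kwargs": {"series": [[[1,0,0,0,0],[1,0,0,0,0],[1,0,0,0,0],[1,0,0,0,0],[1,0,0,0,0],[1,0,0,0,0],[1,0,0,0,0],[1,0,0,0,0],[1,0,0,0,0]]], "force": 20}}

```text
time_s: 11.57
eef_pos: [0.5292, 0.3563, 0.2468]
eef_rot: [180.0, -0.0, 59.2]
wrist_force: [0.4, -0.5, 0.9]
grip_width: 0.399
grasp_force: 20.0
```

{"fn": "arm_command", "kwargs": {"series": [[[1,0,0,3,0],[1,0,0,10,0],[1,0,0,20,0],[1,0,0,25,0],[1,0,0,25,0],[1,0,0,25,0],[1,0,0,15,0],[1,0,0,0,0]]]}}

```text
time_s: 12.23
eef_pos: [0.5298, 0.3568, 0.3752]
eef_rot: [179.8, -0.4, 59.2]
wrist_force: [0.2, 0.4, -1.3]
grip_width: 0.399
grasp_force: 20.0
```

{"fn": "arm_command", "kwargs": {"series": [[[1,-7.4,-37.2,0,0.85],[1,-7.4,-37.2,0,0.85],[1,-7.4,-37.2,0,0.85],[1,-7.4,-37.2,0,0.85],[1,-7.4,-37.2,0,0.85],[1,-7.4,-37.2,0,0.85],[1,-7.4,-37.2,0,0.85],[1,-7.4,-37.2,0,0.85],[1,-7.4,-37.2,0,0.85],[1,-7.4,-37.2,0,0.85]]]}}

```text
time_s: 13.07
eef_pos: [0.4538, -0.0171, 0.3679]
eef_rot: [-179.9, 0.0, 67.7]
wrist_force: [0.7, -0.2, -0.6]
grip_width: 0.399
grasp_force: 20.0
```

{"fn": "arm_command", "kwargs": {"series": [[[1,-7.4,-37.2,0,0.85],[1,-7.4,-37.2,0,0.85],[1,-7.4,-37.2,0,0.85],[1,-7.4,-37.2,0,0.85],[1,-7.4,-37.2,0,0.85],[1,0,0,0,0],[1,0,0,0,0],[1,0,0,0,0]]]}}

```text
time_s: 13.73
eef_pos: [0.4178, -0.2013, 0.3683]
eef_rot: [-179.9, -0.1, 71.9]
wrist_force: [0.2, 0.3, 0.1]
grip_width: 0.4
grasp_force: 20.0
```

Run:
```python
from h import *
c,_=tray("red",(.448,-.111),68); cv2.imwrite("pics/w5.png",c["frame"])
```

```text
13.73 [ 417.8 -201.3  368.3] [-1.799e+02 -1.000e-01  7.190e+01] q6 -14.2 F [0.2 0.3 0.1] grip 0.4 20.0
red (np.int64(323), np.int64(100)) (np.int64(255), np.int64(32), np.int64(391), np.int64(168)) [ 446.8 -113.2   69.5   84.8   71.9 1626. ]
```

View pics/w5.png

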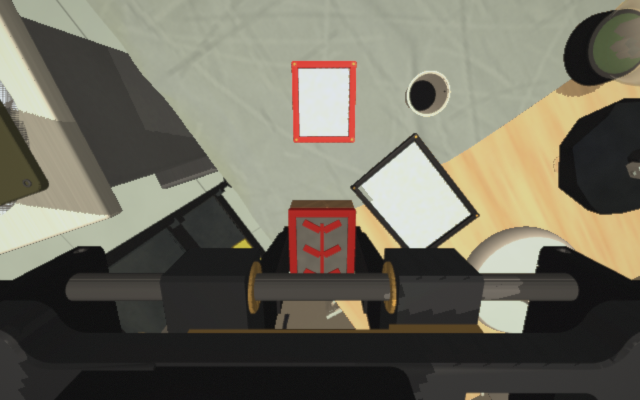

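The red tray is square in view at (323,100), the cup at (428,93), and the black tray at (415,195).

{"fn": "arm_command", "kwargs": {"series": [[[1,5,14.8,-10,0],[1,5,14.8,-10,0],[1,5,14.8,-10,0],[1,5,14.8,-10,0],[1,5,14.8,-20,0],[1,4,14.5,-20,0],[1,0,0,-20,0],[1,0,0,-20,0],[1,0,0,0,0],[1,0,0,0,0]]]}}

```text
time_s: 14.62
eef_pos: [0.4467, -0.1116, 0.2485]
eef_rot: [-179.8, -0.0, 72.1]
wrist_force: [0.1, -0.8, -0.3]
grip_width: 0.396
grasp_force: 20.0
```

{"fn": "arm_command", "kwargs": {"series": [[[1,0.2,-1,-15,0],[1,0,0,-15,0],[1,0,0,-10,0],[1,0,0,-5,0],[1,0,0,0,0],[1,0,0,0,0]]]}}

```text
time_s: 15.12
eef_pos: [0.4476, -0.1142, 0.2052]
eef_rot: [180.0, -0.0, 71.9]
wrist_force: [0.6, 0.1, -1.4]
grip_width: 0.396
grasp_force: 20.0
```

{"fn": "arm_command", "kwargs": {"series": [[[1,-0.5,1.3,-2.3,0],[1,0,0,0,0],[1,0,0,0,0],[0.05,0,0,0,0],[0.05,0,0,0,0],[0.05,0,0,0,0],[0.05,0,0,0,0],[0.05,0,0,5,0],[0.05,0,0,20,0],[-0.3,0,0,35,0]]]}}

```text
time_s: 15.95
eef_pos: [0.445, -0.1123, 0.2593]
eef_rot: [-179.5, -0.0, 71.9]
wrist_force: [0.3, -0.5, -0.4]
grip_width: 0.506
grasp_force: 0.0
```

{"fn": "arm_command", "kwargs": {"series": [[[-0.6,-8,-26,40,0],[-0.6,-8,-26,40,0],[-0.6,-8,-26,25,0],[-0.6,-5,-15,0,0],[-0.6,0,0,0,0],[-0.6,0,0,0,0],[-0.6,0,0,0,0]]]}}

```text
time_s: 16.53
eef_pos: [0.4197, -0.1981, 0.3552]
eef_rot: [-179.9, -0.0, 71.9]
wrist_force: [0.5, 0.2, 0.2]
grip_width: 0.797
grasp_force: 0.0
```

Run:
```python
from h import *
c,_=tray("red",(.447,-.113),68); np.savez("w6.npz",**c)
f=c["frame"];cv2.imwrite("pics/w6.png",cv2.resize(f[0:240,200:520],(800,600),interpolation=cv2.INTER_CUBIC))
```

```text
16.53 [ 419.7 -198.1  355.2] [-179.9   -0.    71.9] q6 -13.8 F [0.5 0.2 0.2] grip 0.797 0.0
red (np.int64(322), np.int64(105)) (np.int64(254), np.int64(37), np.int64(390), np.int64(173)) [ 446.9 -113.    69.5   84.8   71.9 1733. ]
```

View pics/w6.png

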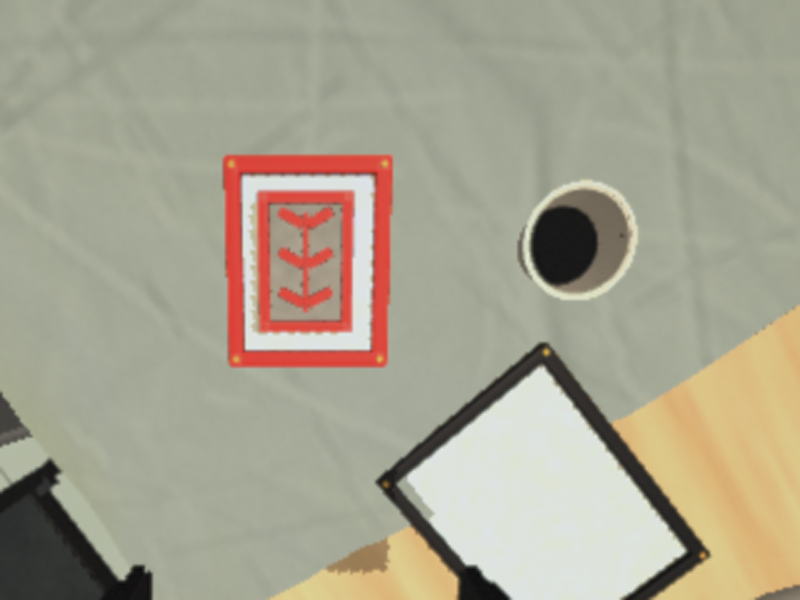

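Red is centred and aligned in its tray, and the cup is unmoved. On to blue, with another look at the pile first.

{"fn": "arm_command", "kwargs": {"series": [[[-1,5.4,39,0,-0.84],[-1,5.4,39,0,-0.84],[-1,5.4,39,0,-0.84],[-1,5.4,39,0,-0.84],[-1,5.4,39,0,-0.84],[-1,5.4,39,0,-0.84],[-1,5.4,39,0,-0.84],[-1,5.4,39,0,-0.84],[-1,5.4,39,0,-0.84],[-1,5.4,39,0,-0.84]]]}}

```text
time_s: 17.42
eef_pos: [0.4729, 0.1944, 0.355]
eef_rot: [-179.9, 0.1, 63.6]
wrist_force: [-0.3, -0.2, 1.3]
grip_width: 1.001
grasp_force: 0.0
```

{"fn": "arm_command", "kwargs": {"series": [[[-1,5.4,39,0,-0.84],[-1,5,39,0,-0.84],[-1,0,0,0,0],[-1,0,0,0,0],[-1,0,0,0,0],[-1,0,0,0,0]]]}}

```text
time_s: 17.92
eef_pos: [0.4839, 0.2688, 0.3554]
eef_rot: [-180.0, 0.1, 61.8]
wrist_force: [-0.5, 0.5, -0.0]
grip_width: 1.0
grasp_force: 0.0
```

Run:
```python
from h import *
st();c=cam("wrist");(u,v),=proj(c,[.529,.354,.03]).astype(int);print(u,v)
b=(u-85,max(v-85,0),u+85,v+85)
print(rect(c,"blue",b,.048),rect(c,"black",b,.024))
w=dict(np.load("w6.npz"))
print((back(w,np.array([(545,348),(380,484),(708,555)])/2.5+[200,0],.008)*1000).round(1))
f=c["frame"][b[1]:b[3],b[0]:b[2]]; cv2.imwrite("pics/p2.png",cv2.resize(f,None,fx=3.4,fy=3.4))
```

```text
17.92 [483.9 268.8 355.4] [-1.80e+02  1.00e-01  6.18e+01] q6 51.7 F [-0.5  0.5 -0. ] grip 1.0 0.0
322 95
[ 528.7  354.5   52.2   75.6   61.8 1251. ] [530.  354.3  63.4  93.9  64.2 609. ]
[[ 535.1 -178.7    8. ]
 [ 449.1 -215.1    8. ]
 [ 586.3 -296.2    8. ]]
```

View pics/p2.png

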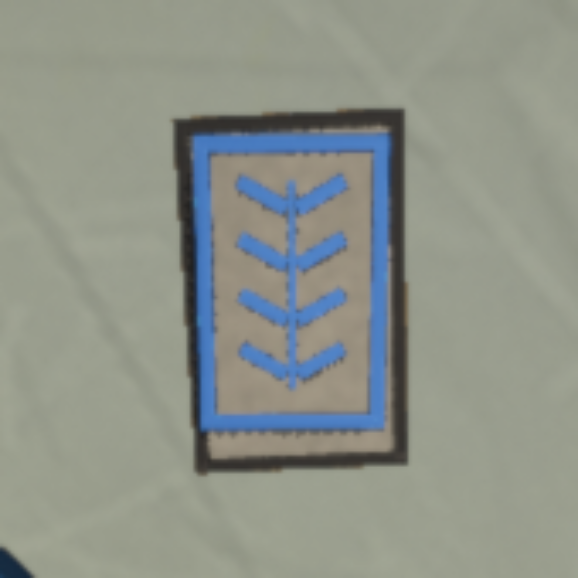

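{"fn": "arm_command", "kwargs": {"series": [[[-1,15,28.5,-10,0],[-1,15,28.5,-10,0],[-1,14.8,28.7,-10,0],[-1,0,0,-20,0],[-1,0,0,-25,0],[-1,0,0,-25,0],[-1,0,0,-10,0],[-1,0,0,0,0],[-1,0,0,0,0],[-1,0,0,0,0]]]}}

```text
time_s: 18.8
eef_pos: [0.53, 0.3548, 0.2483]
eef_rot: [179.9, -0.2, 61.8]
wrist_force: [-0.2, 0.0, -0.2]
grip_width: 1.001
grasp_force: 0.0
```

{"fn": "arm_command", "kwargs": {"series": [[[-1,-1,-0.5,-12,0],[-1,0,0,-10,0],[-1,0,0,-3,0],[-1,0,0,0,0],[-1,0,0,0,0]]]}}

```text
time_s: 19.22
eef_pos: [0.528, 0.3545, 0.2206]
eef_rot: [-180.0, 0.1, 61.8]
wrist_force: [0.6, 0.3, -0.2]
grip_width: 0.996
grasp_force: 0.0
```

{"fn": "arm_command", "kwargs": {"series": [[[-1,0.6,0,2.3,0],[-1,0,0,0,0],[1,0,0,0,0],[1,0,0,0,0],[1,0,0,0,0],[1,0,0,0,0],[1,0,0,0,0],[1,0,0,0,0],[1,0,0,0,0],[1,0,0,0,0]]], "force": 25}}

```text
time_s: 20.05
eef_pos: [0.5288, 0.3545, 0.2234]
eef_rot: [180.0, 0.0, 61.8]
wrist_force: [0.9, 0.2, -0.0]
grip_width: 0.545
grasp_force: 25.0
```

{"fn": "arm_command", "kwargs": {"series": [[[1,0,0,0,0],[1,0,0,0,0]]]}}

```text
time_s: 20.22
eef_pos: [0.5288, 0.3545, 0.2234]
eef_rot: [180.0, 0.0, 61.8]
wrist_force: [0.4, -0.3, -0.2]
grip_width: 0.546
grasp_force: 25.0
```

{"fn": "arm_command", "kwargs": {"series": [[[1,0,0,3,0],[1,0,0,12,0],[1,0,0,25,0],[1,0,0,35,0],[1,0,0,35,0],[1,0,0,25,0],[1,0,0,5,0]]]}}

```text
time_s: 20.8
eef_pos: [0.5298, 0.3552, 0.3715]
eef_rot: [179.6, -0.6, 61.8]
wrist_force: [0.7, 0.8, -0.3]
grip_width: 0.545
grasp_force: 25.0
```

{"fn": "arm_command", "kwargs": {"series": [[[1,-6.1,-37.8,0,4.88],[1,-6.1,-37.8,0,4.88],[1,-6.1,-37.8,0,4.88],[1,-6.1,-37.8,0,4.88],[1,-6.1,-37.8,0,4.88],[1,-6.1,-37.8,0,4.88],[1,-6.1,-37.8,0,4.88],[1,-6.1,-37.8,0,4.88],[1,-6.1,-37.8,0,4.88],[1,0,0,0,0]]]}}

```text
time_s: 21.63
eef_pos: [0.4726, 0.0097, 0.3628]
eef_rot: [-179.9, 0.1, 105.6]
wrist_force: [0.3, 0.4, -0.8]
grip_width: 0.545
grasp_force: 25.0
```

{"fn": "arm_command", "kwargs": {"series": [[[1,0,0,0,0],[1,0,0,0,0],[1,0,0,0,0]]]}}

```text
time_s: 21.88
eef_pos: [0.4739, 0.0151, 0.3632]
eef_rot: [-180.0, -0.0, 105.8]
wrist_force: [0.1, 0.1, -1.4]
grip_width: 0.546
grasp_force: 25.0
```

Run:
```python
from h import *
c,_=tray("blue",(.446,.114),75); cv2.imwrite("pics/w7.png",c["frame"])
```

```text
21.88 [473.9  15.1 363.2] [-180.    -0.   105.8] q6 -20.5 F [ 0.1  0.1 -1.4] grip 0.546 25.0
blue (np.int64(322), np.int64(93)) (np.int64(247), np.int64(18), np.int64(397), np.int64(168)) [ 445.8  112.9   82.8  105.5  -74.2 1980. ]
```

View pics/w7.png

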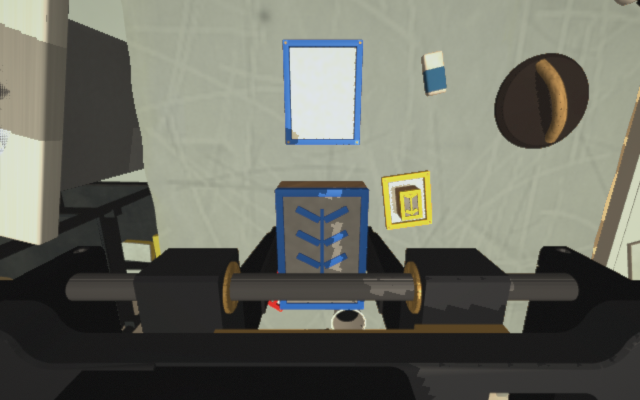

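The blue tray is square in view at (322,92); yellow is flat in its tray at (408,200).

{"fn": "arm_command", "kwargs": {"series": [[[1,-5,16.3,-10,0],[1,-5,16.3,-10,0],[1,-5,16.3,-10,0],[1,-5,16.3,-10,0],[1,-4,16.3,-20,0],[1,-4,16.4,-20,0],[1,0,0,-20,0],[1,0,0,-15,0],[1,0,0,0,0],[1,0,0,0,0]]]}}

```text
time_s: 22.77
eef_pos: [0.4454, 0.1132, 0.2477]
eef_rot: [-179.9, -0.0, 105.9]
wrist_force: [-0.1, -0.4, -0.5]
grip_width: 0.544
grasp_force: 25.0
```

{"fn": "arm_command", "kwargs": {"series": [[[1,0,0,0,0],[1,0,0,-15,0],[1,0,0,-10,0],[1,0,0,0,0],[1,0,0,0,0],[1,0,0,0,0]]]}}

```text
time_s: 23.27
eef_pos: [0.4462, 0.1122, 0.2242]
eef_rot: [179.9, 0.0, 105.7]
wrist_force: [0.7, -0.4, 0.1]
grip_width: 0.544
grasp_force: 25.0
```

{"fn": "arm_command", "kwargs": {"series": [[[1,-0.4,0.6,-12,0],[1,0,0,-9,0],[1,0,0,0,0],[1,0,0,0,0],[1,0,0,0,0]]]}}

```text
time_s: 23.68
eef_pos: [0.4454, 0.1128, 0.2026]
eef_rot: [-180.0, -0.0, 105.7]
wrist_force: [-0.9, -0.0, -0.9]
grip_width: 0.544
grasp_force: 25.0
```

{"fn": "arm_command", "kwargs": {"series": [[[-0.3,0,0,0,0],[-0.3,0,0,0,0],[-0.3,0,0,0,0],[-0.3,0,0,0,0],[-0.3,0,0,5,0],[-0.3,0,0,20,0],[-1,0,0,40,0],[-1,0,0,40,0],[-1,0,0,40,0],[-1,0,0,5,0]]]}}

```text
time_s: 24.52
eef_pos: [0.4473, 0.1131, 0.3616]
eef_rot: [179.2, 0.1, 105.8]
wrist_force: [0.7, 0.4, 0.7]
grip_width: 0.87
grasp_force: 0.0
```

{"fn": "arm_command", "kwargs": {"series": [[[-1,7.3,26,0,-6.9],[-1,7.3,26,0,-6.9],[-1,7.3,26,0,-6.9],[-1,7.3,26,0,-6.9],[-1,7.3,26,0,-6.9],[-1,7.3,26,0,-6.9],[-1,0,0,0,0],[-1,0,0,0,0],[-1,0,0,0,0]]]}}

```text
time_s: 25.27
eef_pos: [0.4891, 0.2686, 0.3523]
eef_rot: [-180.0, 0.0, 64.4]
wrist_force: [0.4, -0.3, -0.4]
grip_width: 1.0
grasp_force: 0.0
```

Run:
```python
from h import *
st();c=cam("wrist");(u,v),=proj(c,[.530,.354,.02]).astype(int);print(u,v)
b=(u-85,max(v-85,0),u+85,v+85)
R=rect(c,"black",b,.024);print(R)
ct=cam("top");print("bluetray outer",rect(ct,"blue",(283,203,335,252),.008))
A=cv2.resize(c["frame"][b[1]:b[3],b[0]:b[2]],(400,400)) 
B=cv2.resize(ct["frame"][150:260,280:390],(400,400),interpolation=cv2.INTER_CUBIC)
cv2.imwrite("pics/p3.png",np.hstack([A,B]))
```

```text
25.27 [489.1 268.6 352.3] [-180.     0.    64.4] q6 48.8 F [ 0.4 -0.3 -0.4] grip 1.0 0.0
322 98
[529.3 352.7  63.4  97.1  64.2 757. ]
bluetray outer [446.4 112.7  80.8 106.1 -74.3 217. ]
```

View pics/p3.png

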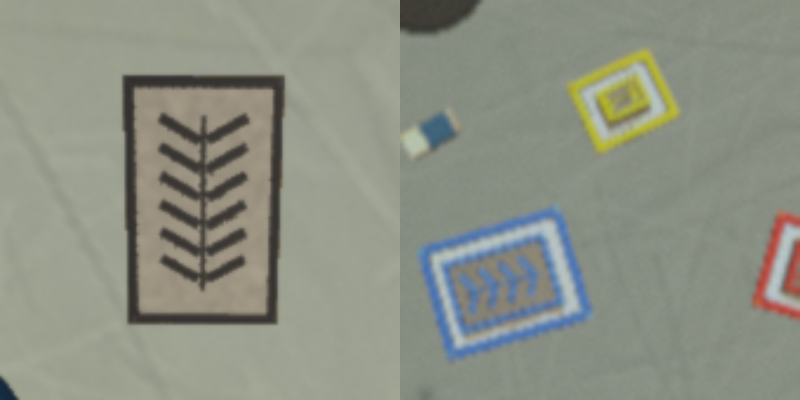

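Black lies alone with yaw 64.2 (crop left). On the right, blue and yellow sit centred in their trays. Grasping black.

{"fn": "arm_command", "kwargs": {"series": [[[-1,13.4,28,-10,0],[-1,13.4,28,-10,0],[-1,13.4,28,-10,0],[-1,0,0,-30,0],[-1,0,0,-30,0],[-1,0,0,-25,0],[-1,0,0,-10,0],[-1,0,0,0,0],[-1,0,0,0,0],[-1,0,0,0,0]]]}}

```text
time_s: 26.2
eef_pos: [0.5304, 0.3528, 0.2299]
eef_rot: [179.9, -0.2, 64.3]
wrist_force: [-0.8, 0.1, -0.7]
grip_width: 1.001
grasp_force: 0.0
```

{"fn": "arm_command", "kwargs": {"series": [[[-1,-0.9,0,-15,0],[-1,0,0,-11,0],[-1,0,0,-2.5,0],[-1,0,0,0,0],[-1,0,0,0,0],[-1,0,0,0,0]]]}}

```text
time_s: 26.7
eef_pos: [0.5289, 0.353, 0.1999]
eef_rot: [180.0, -0.1, 64.4]
wrist_force: [0.7, -0.8, 0.4]
grip_width: 0.999
grasp_force: 0.0
```

{"fn": "arm_command", "kwargs": {"series": [[[1,0.4,0,0,0],[1,0,0,0,0],[1,0,0,0,0],[1,0,0,0,0],[1,0,0,0,0],[1,0,0,0,0],[1,0,0,0,0],[1,0,0,0,0],[1,0,0,0,0]]], "force": 30}}

```text
time_s: 27.45
eef_pos: [0.5291, 0.3528, 0.1991]
eef_rot: [180.0, -0.0, 64.4]
wrist_force: [0.8, -0.6, 0.8]
grip_width: 0.69
grasp_force: 30.0
```

{"fn": "arm_command", "kwargs": {"series": [[[1,0,0,3,0],[1,0,0,12,0],[1,0,0,25,0],[1,0,0,35,0],[1,0,0,40,0],[1,0,0,30,0],[1,0,0,10,0]]]}}

```text
time_s: 28.03
eef_pos: [0.5299, 0.3535, 0.3616]
eef_rot: [179.7, -0.5, 64.4]
wrist_force: [1.2, -0.2, -1.5]
grip_width: 0.689
grasp_force: 30.0
```

{"fn": "arm_command", "kwargs": {"series": [[[1,-4.3,-38.5,0,0],[1,-4.3,-38.5,0,0],[1,-4.3,-38.5,0,0],[1,-4.3,-38.5,0,0],[1,-4.3,-38.5,0,0],[1,-4.3,-38.5,0,0],[1,-4.3,-38.5,0,0],[1,-4.3,-38.5,0,0],[1,-4.3,-38.5,0,0],[1,-4.3,-38.5,0,0]]]}}

```text
time_s: 28.87
eef_pos: [0.4848, -0.0337, 0.3528]
eef_rot: [-179.9, 0.0, 64.4]
wrist_force: [0.2, 0.8, -1.1]
grip_width: 0.693
grasp_force: 30.0
```

{"fn": "arm_command", "kwargs": {"series": [[[1,-4.3,-38.5,0,0],[1,-4.3,-38.5,0,0],[1,-4.3,-38.5,0,0],[1,-4.3,-38.5,0,0],[1,-4.3,-38.5,0,0],[1,-4.3,-38.5,0,0],[1,-4.3,-38.5,0,0],[1,-4.3,-38.5,0,0]]]}}

```text
time_s: 29.53
eef_pos: [0.4505, -0.3417, 0.3527]
eef_rot: [-179.9, -0.0, 64.3]
wrist_force: [0.1, 0.3, -2.1]
grip_width: 0.694
grasp_force: 30.0
```

{"fn": "arm_command", "kwargs": {"series": [[[1,0,0,0,0],[1,0,0,0,0],[1,0,0,0,0]]]}}

```text
time_s: 29.78
eef_pos: [0.4512, -0.3398, 0.3527]
eef_rot: [-179.9, -0.1, 64.3]
wrist_force: [0.4, -0.0, -1.2]
grip_width: 0.693
grasp_force: 30.0
```

Run:
```python
from h import *
c,_=tray("black",(.518,-.256),95)
np.savez("w8.npz",**c); cv2.imwrite("pics/w8.png",c["frame"])
# white floor (inside 84x118) at z=.003..rim
h,s,v=cv2.split(cv2.cvtColor(c["frame"],cv2.COLOR_BGR2HSV))
(u0,v0),=proj(c,[.518,-.256,.003]).astype(int)
m=((s<30)&(v>150)).astype(np.uint8)
n,l,stt,_=cv2.connectedComponentsWithStats(m);i=l[v0,u0];print(i,stt[i],s[v0,u0],v[v0,u0])
vv,uu=np.nonzero(l==i)
print(cv2.minAreaRect((back(c,np.c_[uu,vv],.005)[:,:2]*1000).astype(np.float32)))
```

```text
29.78 [ 451.2 -339.8  352.7] [-1.799e+02 -1.000e-01  6.430e+01] q6 -16.8 F [ 0.4 -0.  -1.2] grip 0.693 30.0
black (np.int64(346), np.int64(90)) (np.int64(251), 0, np.int64(441), np.int64(185)) [ 516.2 -252.9   95.1  124.   -66.9 1464. ]
22 [ 278   16  135  141 9468] 4 235
((517.0565185546875, -255.3677978515625), (83.3526611328125, 117.31861114501953), 22.994176864624023)
```

View pics/w8.png

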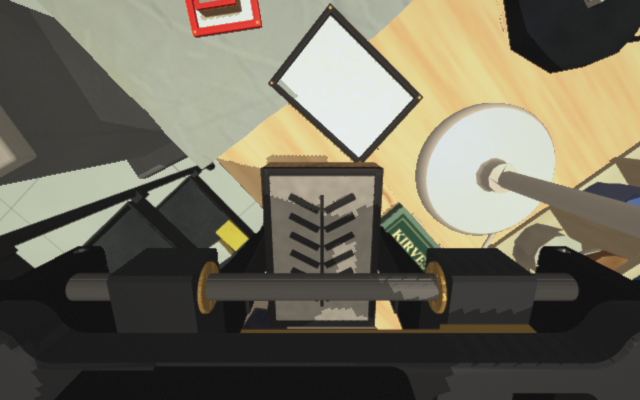

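The black tray floor is clearly visible at (345,85): centre (517,-255), yaw 113. The lamp base at (490,170) is well clear of the path.

{"fn": "arm_command", "kwargs": {"series": [[[1,8.2,10.5,0,6.1],[1,8.2,10.5,0,6.1],[1,8.2,10.5,0,6.1],[1,8.2,10.5,0,6.1],[1,8.2,10.5,-15,6.1],[1,8.2,10.6,-25,6.1],[1,8.3,10.6,-25,6.1],[1,8.4,10.7,-20,6],[1,0,0,0,0],[1,0,0,0,0]]]}}

```text
time_s: 30.67
eef_pos: [0.5173, -0.2538, 0.2676]
eef_rot: [-179.9, -0.2, 113.1]
wrist_force: [0.4, -0.6, -2.6]
grip_width: 0.691
grasp_force: 30.0
```

{"fn": "arm_command", "kwargs": {"series": [[[1,0,0,-10,0],[1,0,0,-10,0],[1,0,0,0,0],[1,0,0,0,0],[1,0,0,0,0]]]}}

```text
time_s: 31.08
eef_pos: [0.5174, -0.2562, 0.2494]
eef_rot: [180.0, 0.0, 113.0]
wrist_force: [0.2, -1.2, -2.0]
grip_width: 0.692
grasp_force: 30.0
```

{"fn": "arm_command", "kwargs": {"series": [[[1,-0.2,0.6,-15,0],[1,0,0,-15,0],[1,0,0,-11,0],[1,0,0,-5,0],[1,0,0,0,0],[1,0,0,0,0],[1,0,0,0,0]]]}}

```text
time_s: 31.67
eef_pos: [0.5175, -0.2554, 0.2035]
eef_rot: [180.0, 0.1, 113.0]
wrist_force: [0.5, -0.2, -2.0]
grip_width: 0.693
grasp_force: 30.0
```

{"fn": "arm_command", "kwargs": {"series": [[[1,0,0,-0.8,0],[1,0,0,0,0],[-0.6,0,0,0,0],[-0.6,0,0,0,0],[-0.6,0,0,0,0],[-0.6,0,0,0,0],[-0.6,0,0,5,0],[-0.6,0,0,20,0],[-0.6,0,0,40,0],[-0.6,0,0,40,0]]]}}

```text
time_s: 32.5
eef_pos: [0.5165, -0.2547, 0.3067]
eef_rot: [-179.9, -0.2, 113.1]
wrist_force: [1.4, -1.4, 0.1]
grip_width: 0.8
grasp_force: 0.0
```

{"fn": "arm_command", "kwargs": {"series": [[[-0.6,0,0,40,0],[-0.6,-5,-5,20,-7],[-0.6,-12,-15,0,-7],[-0.6,-12,-16,0,-7],[-0.6,-12,-16,0,-7],[-0.6,-12,-16,0,-7],[-0.6,-12,-16,0,-7],[-0.6,0,0,0,-7],[-0.6,0,0,0,0],[-0.6,0,0,0,0]]]}}

```text
time_s: 33.33
eef_pos: [0.4522, -0.3392, 0.3675]
eef_rot: [180.0, -0.0, 64.2]
wrist_force: [-0.1, -0.1, -0.0]
grip_width: 0.804
grasp_force: 0.0
```

Run:
```python
from h import *
st();c=cam("wrist")
ct=cam("top")
A=c["frame"][0:240,200:520]
B=cv2.resize(ct["frame"][150:250,280:490],(480,229),interpolation=cv2.INTER_CUBIC)
A=cv2.resize(A,(480,360))
cv2.imwrite("pics/f.png",np.vstack([A,B]))
```

```text
33.33 [ 452.2 -339.2  367.5] [180.   -0.   64.2] q6 -16.5 F [-0.1 -0.1 -0. ] grip 0.804 0.0
```

View pics/f.png

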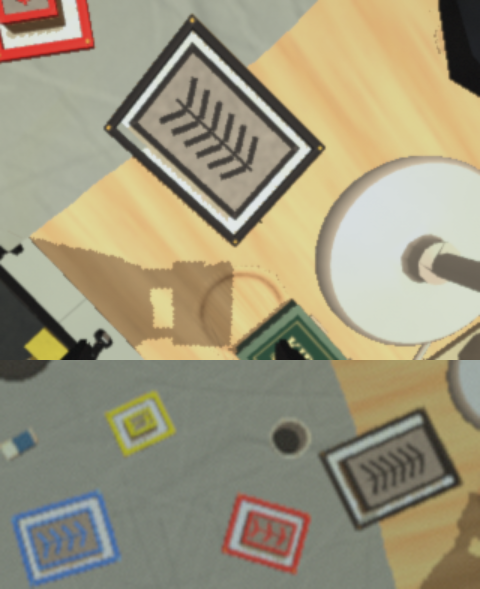

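All four blocks lie flat and centred in their own trays, the cup at (290,437) is where it started, and the gripper is clear of everything. Handing in.

```bash
python3 -c "
from rig import bot
print(bot.finish_job())"
```

```text
the job is handed in; nothing more can be done
None
```

The pile was taken apart from the top down, each block now lies flat, face up and visibly centred in its own colour's tray, the cup was not moved, and the job was handed in at about 33 s; the hand-in reported no verdict.

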